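# Unlock and open the spares locker

### The arm

A 7-joint arm with a two-finger parallel gripper is mounted at the origin on a cart in front of the work surface, level with it; the furniture and walls round the work are solid. World frame = base frame: x ahead of the robot, y to its left, z up, the work surface at z = 0. Lengths are in m, angles in rad, forces in N, time in s.
With the tool pointing down it reaches from about 0.425 to 0.925 m from the base axis. Payload 6.8 kg.
Tool frame: the origin (TCP) lies at the very end of the fingers, on their centre line; the grasp point (between the pads) lies r.pinch_z behind it (r.pinch_z is the distance from the TCP to the grasp point, in m); z points along the fingers, y is the line along which they close (so a half turn about z gives the same grasp; the last joint's range is limited). The gripper opens to 85 mm and grips with 20 to 120 N. Pads are 22 mm wide; open, the fingers measure 114 mm over their backs; the gripper's body (76 mm by 85 mm) begins 54 mm behind the grasp point. The pads swing forward as they close: fully open they stand 13 mm farther back than shut.
Start: joints at [-1.268, 0.477, 0.022, 1.555, -0.011, 1.109, -0.083], TCP at [0.27, 0.619, 0.231] pointing down, gripper open.
Joint ranges: [-2.96, 2.96], [-0.34, 2.1], [-1.41, 1.46], [0.24, 2.44], [-1.37, 4.51], [0.17, 1.92], [-2.96, 2.96]. Speed limits (rad/s): [2.39, 2.39, 3.14, 3.14, 3.14, 3.14, 3.14].

### API

Orientations are given as a rotation vector (axis times angle).
In Python, from bench import get_obs, grab_frame, camera_params, r gives the robot as it stands.
- The arm moves only by the shell command python3 -m jog 'ROWS' [FORCE]. ROWS is JSON, a list of rows, each an object of numbers: "rx", "ry", "rz": the turn, a rotation vector about the world's x, y, z scaled (see below); "x", "y", "z": the shift along the world's x, y, z scaled (see below); "jaw": the opening, from -1 (shut) to 1 (fully open). In form: [{"rx": .., "ry": .., "rz": .., "x": .., "y": .., "z": .., "jaw": ..}, ...]. A call has 1 to 8 rows; each row shifts and turns the commanded pose from where the row before left it; what a row does not reach is not made up. The controller multiplies each number of a shift by 60 mm and each number of a turn by 10 degrees. A row lasts 1/8 s, in which the tool goes at most 62.5 mm and 10.7 degrees, less where a joint would pass 70% of its speed; a pose out of reach is approached as far as the arm can. A call with a number of a shift or a turn outside -1 to 1 is refused whole. A call with a gripper value outside its range is refused whole. The fingers move at their own pace and stop on an object; FORCE is the grip in N (left out, the last holds). Time passes only in rows, so rows that do not move let the fingers close. It gives the time, the measured TCP pose, the force, the opening and the grip force at its end, in the units of the state.
- get_obs(): the state, without advancing time (a new reading comes with each control period).
- grab_frame(name): name is "side" or "top"; returns the picture (384x512x3 uint8, red, green, blue); there is no depth.
- camera_params(name): a dict with "fx", "fy", "cx", "cy" (pixels), "k1" (the pictures are not rectified: a ray, as slopes to the right and down, at radius r is drawn at 1 + k1 r^2 times it, then the intrinsics apply), "R" (3x3) and "t" (3): a world point X has camera coordinates R X + t. Camera axes: x right, y down, z forward; pixel columns grow to the right and rows downward; lengths in m; the calibration is good to about 2 mm. A picture is of the moment at which its call begins. camera_params takes no time and is no camera call.
- r.hand_in(): hands the job in; it is judged then, once.
The state is a dict: "clock": time; "joints": joint angles; "qvel": joint speeds; "tau": joint torques, N m; "tcp_pos": TCP position; "orientation": TCP orientation; "contact_force": force on the tool from outside, world axes, zero at the start; "moment": the same for the moment, N m; "grip_width": finger opening in m; "gripper_force": force on a finger pad.
Only numpy, scipy, OpenCV 4.12 (cv2) and the standard library are available. Lean on these libraries where they do the work, as an engineer would, in place of code of your own. Each camera call takes 0.05 s, during which the arm holds its last target. There are 200 camera calls.

### The job

Open the sloping spares locker on the bench so that the boxes inside can be reached: pull the red lock slide back toward its front edge until it frees the blue hatch, then slide the hatch to the left as far as it goes. Do not force the hatch while it is locked, leave the lock pulled back, and leave the things standing round the locker where they are.

Things in the scene. Friction and masses are not known exactly. Their poses are not given: they have to be found in the camera images.
- locker: Grey desk-shaped locker fixed to the bench, 280 mm wide (y), 234 mm deep (x). Its flat face slopes up at 30 degrees from the front edge (50 mm high) to the back edge (185 mm high). Origin: middle of the foot of its front edge, at bench height; x level to its back, y to its left, z up. Rails and guides stand at most 16 mm off the face.
- light_bar (a point): Middle of the underside of the fixed light bar above the upper end of the face: 30 mm wide, 18 mm thick, across the whole width (y) on posts at both ends. It lies 149 mm off the face, almost plumb above the hatch's fin, so a tool pointing straight down does not fit there; one tilted 30 degrees, square to the face, coming from the front, does.
- lock (a joint): Lock slide position, m: 0 fully in, 0.040 pulled fully back to its stop, down the slope toward the front edge. Steel bar 90 x 26 mm; its upper end sits in a notch in the hatch's lower edge and holds the hatch until the joint is past about 0.026. Starts at 0 to 0.008. Moves stiffly (about 3 N), stays where it is left.
- hatch (a joint): Hatch position, m: 0 closed, 0.110 fully open at its stop, slid to the locker's left (+y of the locker). Blue plate, 110 mm (along the slope) x 120 mm. Moves stiffly (about 2.5 N), stays where it is left; starts closed.
- lock_grip (a point): Grip point in the lock slide's red fin, moves with it. Fin: 12 mm thick (y), 40 mm long (x), centred on this point in both; its top is 14 mm above this point and the sloping face 35 mm below it (along z). Axes: x up the slope, y to the locker's left, z square off the face. The lock pulls back along -x.
- hatch_grip (a point): Grip point in the hatch's black fin, moves with it. Fin: 12 mm thick (y), 40 mm long (x), centred on this point in both; its top is 14 mm above this point and the sloping face 35 mm below it (along z). Axes: x up the slope, y to the locker's left, z square off the face. The hatch opens along +y.
- tape_roll_centre (a point): Bystander: centre of a roll of brown tape, 105 mm across, 48 mm high, lying flat at the locker's left.
- staples_centre (a point): Bystander: centre of a red staple box, 50 x 85 x 30 mm, at the locker's right.
- pen_centre (a point): Bystander: centre of a black and white marker pen, 135 mm long, 18 mm thick, lying at the locker's right.

How it is judged:
On the way:
1. the lock is pulled back clear of the hatch while the hatch is still closed (value of joint lock above 0.027 m and value of joint hatch below 0.012 m), for 0.1 s.
At the end, for the whole second after the job is handed in: The hatch stands at its left stop (within 10 mm of fully open, at least 100 mm) and is at rest; the lock is still back, clear of the hatch (joint past 0.026) (value of joint hatch above 0.1 m and value of joint lock above 0.026 m and not (velocity of joint hatch above 0.01 m/s)); the robot touches nothing.
It fails at once if the hatch is forced past the lock (value of joint hatch above 0.012 m and value of joint lock below 0.018 m).
It fails at once if a bystander (tape_roll) is moved more than 30 mm (distance of tape_roll_centre from where it was at the start of the episode above 0.03 m).
It fails at once if a bystander (staples) is moved more than 30 mm (distance of staples_centre from where it was at the start of the episode above 0.03 m).
It fails at once if a bystander (pen) is moved more than 30 mm (distance of pen_centre from where it was at the start of the episode above 0.03 m).
It also fails if it takes over 48 s, if anything falls off the work surface, if the arm or the gripper's body presses on something with over 40 N, if the wrist force passes 120 N, or if a joint passes its speed limit or range.

## Working session

There is one attempt and no reset: what is moved stays moved. The work goes in short steps, Python scripts to look and compute and a shell command to move; the robot and the scene stay as the last step left them, time stands still between calls to the robot, and variables do not carry over. Pictures are saved under pics/ and viewed, at most 10 in all, crops included, and the job is handed in when it is done.

```bash
mkdir -p pics; python3 - <<'E'
from bench import *
import cv2
for n in("side","top"):
    cv2.imwrite(f"pics/{n}0.png",cv2.resize(grab_frame(n)[:,:,::-1],(800,600),interpolation=cv2.INTER_CUBIC))
    print(camera_params(n))
print(get_obs(),r.pinch_z)
E
```

```text
{'fx': 478.375831002894, 'fy': 478.375831002894, 'cx': 256.92331176873665, 'cy': 191.21265275454493, 'k1': 0.031804973895626705, 'R': array([[ 0.98582082, -0.16712006,  0.0151059 ],
       [-0.04339391, -0.34086117, -0.93911162],
       [ 0.16209341,  0.92514029, -0.34328003]]), 't': array([-0.58984454,  0.2169682 ,  1.09264825])}
{'fx': 411.2536927726349, 'fy': 411.2536927726349, 'cx': 254.82761268894268, 'cy': 189.60532682732568, 'k1': 0.05195015478858444, 'R': array([[-0.01694983, -0.99706728,  0.07462942],
       [-0.99405812,  0.00877786, -0.10849605],
       [ 0.10752278, -0.07602497, -0.99129161]]), 't': array([0.01397412, 0.62602833, 1.41139635])}
{'clock': 0.1, 'joints': array([-1.26812346,  0.47771804,  0.02234871,  1.5563376 , -0.01148359,
        1.1093123 , -0.08309244]), 'qvel': array([-0.00064595, -0.00100978,  0.00035724, -0.00115249,  0.00183734,
        0.00053002, -0.00115768]), 'tau': array([ 3.28001399e-03, -5.97765505e+01,  1.61315940e+00, -2.81953418e+01,
        1.27553375e-02,  5.17727807e-03,  1.04315767e-06]), 'tcp_pos': array([0.26934548, 0.61835418, 0.23042899]), 'orientation': array([-6.40626901e-01, -3.07537563e+00,  2.56764868e-03]), 'contact_force': array([-0.05540537, -0.16441535, -0.0307817 ]), 'moment': array([ 0.02619471,  0.00369328, -0.00655584]), 'gripper_force': 0.0, 'grip_width': 0.08574973028193127} 0.0187
```

View pics/side0.png

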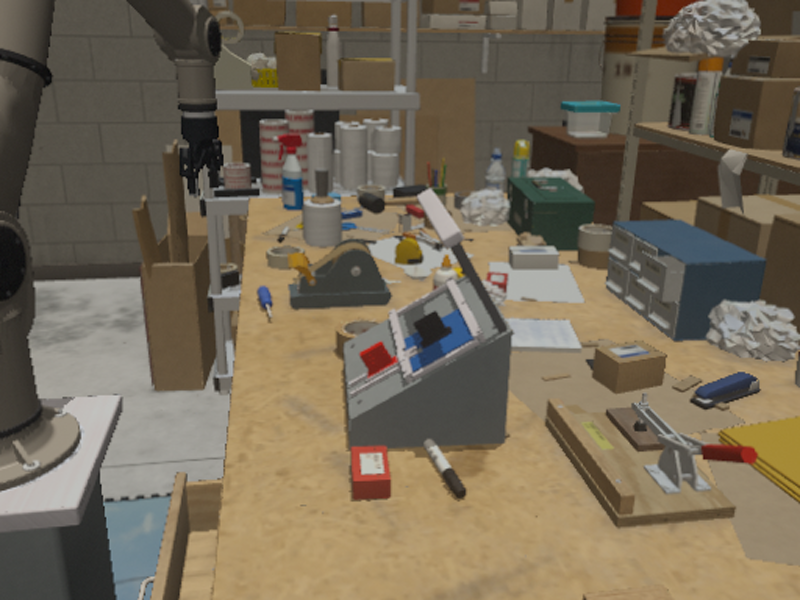

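View pics/top0.png

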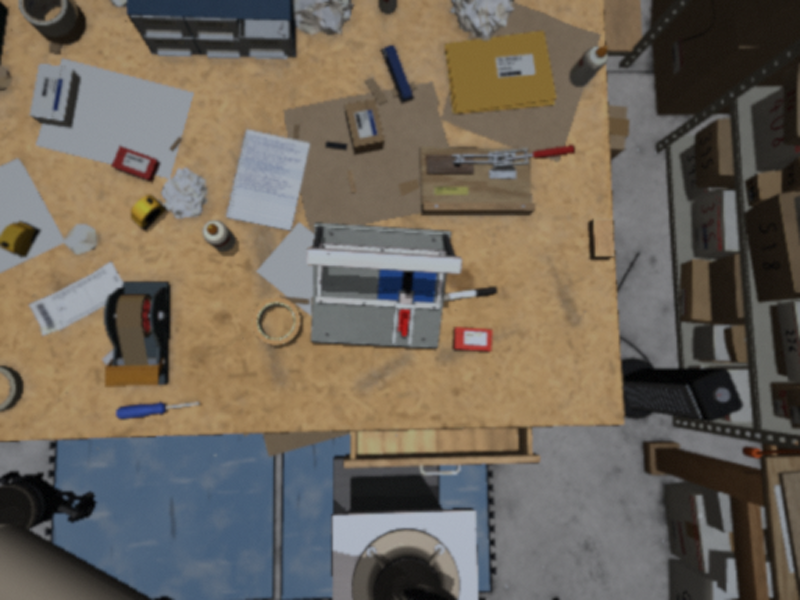

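The side view shows the locker around (345–510, 280–445), with the red fin at (377,358) and the black fin at (432,328). In the top view the red fin is at (405,322) and the black fin at (407,283). I'll enlarge both.

```bash
python3 - <<'E'
from bench import *
import cv2
s=grab_frame("side")[120:300,210:340]; t=grab_frame("top")[135:230,190:310]
cv2.imwrite("pics/cs.png",cv2.resize(s[:,:,::-1],None,fx=3.3333,fy=3.3333,interpolation=cv2.INTER_CUBIC)) 
cv2.imwrite("pics/ct.png",cv2.resize(t[:,:,::-1],None,fx=6,fy=6,interpolation=cv2.INTER_CUBIC))
E
```

```text
(no output)
```

View pics/cs.png

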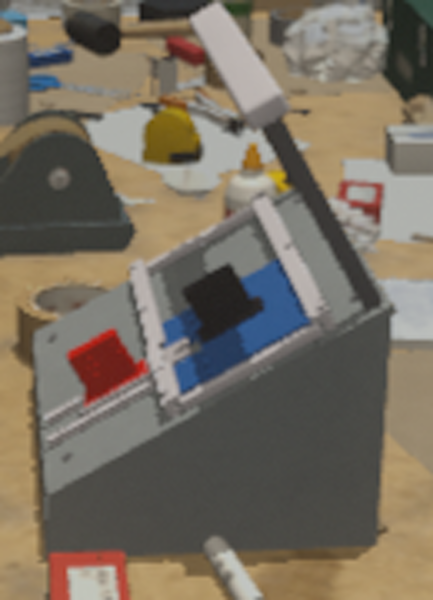

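View pics/ct.png

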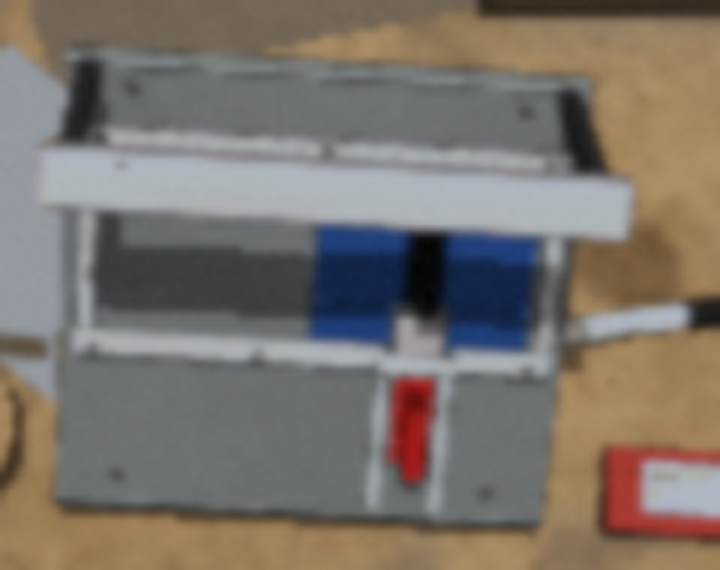

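The crops show the locker corners clearly. In the side crop the red fin's top edge runs (68,352)–(112,330) and the black one's (185,290)–(232,265). In the top crop the front ends of the fins are at (412,483) and (425,314). Next I'll fit the pose.

```bash
cat > h.py <<'E'
import numpy as np
from bench import *
from scipy.optimize import least_squares
from scipy.spatial.transform import Rotation as Ro
def proj(n,X):
    c=camera_params(n); p=c["R"]@np.asarray(X)+c["t"]; a=p[:2]/p[2]; a=a*(1+c["k1"]*(a@a))
    return np.array([c["fx"]*a[0]+c["cx"],c["fy"]*a[1]+c["cy"]])
cs=lambda u,v:np.array([210+(u+.5)/3.3333-.5,120+(v+.5)/3.3333-.5])
ct=lambda u,v:np.array([190+(u+.5)/6-.5,135+(v+.5)/6-.5])
S=Ro.from_euler('y',-30,degrees=True).as_matrix()  # x up slope
def world(p,L): return np.array([p[0],p[1],0])+Ro.from_euler('z',p[2]).apply(L)
def face(s,y,h): return np.array([0,0,.05])+S@np.array([s,y,h])
E
python3 - <<'E'
from h import *
C=[("top",(0,.14,.05),ct(57,500)),("top",(0,-.14,.05),ct(538,522)),("top",(.234,.14,.185),ct(70,45)),("top",(.234,-.14,.185),ct(592,78)),
("side",(0,-.14,.05),cs(48,492)),("side",(.234,-.14,.185),cs(392,308)),("side",(.234,-.14,0),cs(378,545)),("side",(0,.14,.05),cs(33,330))]
def f(p):
    o=[proj(n,world(p,np.array(L)))-q for n,L,q in C]
    for s,y,k in((p[3],p[4],0),(p[5],p[6],1)):
        a=[((68,352),(112,330),(412,483)),((185,290),(232,265),(425,314))][k]
        o+=[proj("side",world(p,face(s-.02,y-.006,.049)))-cs(*a[0]),proj("side",world(p,face(s+.02,y-.006,.049)))-cs(*a[1]),proj("top",world(p,face(s-.02,y,.049)))-ct(*a[2])]
    return np.concatenate(o)
r_=least_squares(f,[.5,0,0,.07,-.05,.17,-.05],loss="soft_l1");p=r_.x
print(p.round(4),f(p).reshape(-1,2).round(1).tolist())
np.save("p.npy",p)
for s,y in(p[3:5],p[5:7]): print("grip",world(p,face(s,y,.035)).round(4))
R=Ro.from_euler('z',p[2]).as_matrix()@S
print("axes",R.round(3).tolist())
print("tool tilt: z=-n, y=ylocker/-")
o=get_obs();T=Ro.from_rotvec(o["orientation"])
for sg in(1,-1):
    G=np.column_stack([np.cross(sg*R[:,1],-R[:,2]),sg*R[:,1],-R[:,2]])
    print(sg,(Ro.from_matrix(G)*T.inv()).as_rotvec(degrees=True).round(1),Ro.from_matrix(G).as_rotvec().round(3))
E
```

```text
[ 0.5174  0.0631 -0.0709  0.0695 -0.0574  0.1659 -0.0572] [[-1.0, 0.5], [0.3, 1.4], [-0.7, 0.3], [0.4, 0.9], [-0.6, 0.7], [1.2, -1.6], [0.3, 0.2], [0.8, 0.2], [-0.1, 1.5], [1.3, -0.0], [-0.6, 0.3], [0.1, 0.4], [0.8, -0.3], [-0.3, 1.7]]
grip [0.556  0.0028 0.1151]
grip [ 0.6392 -0.0029  0.1633]
axes [[0.864, 0.071, -0.499], [-0.061, 0.997, 0.035], [0.5, 0.0, 0.866]]
tool tilt: z=-n, y=ylocker/-
1 [ -7.1 -29.3  19. ] [ 0.093  2.617 -0.025]
-1 [  41.1  -10.2 -155.6] [ 3.015 -0.107  0.808]
```

```bash
python3 -m jog '[{"z":0.6,"y":-0.5},{"z":0.6,"y":-0.7},{"y":-0.9,"x":0.3},{"y":-0.9,"x":0.4},{"y":-0.9,"x":0.4},{"y":-0.9,"x":0.4},{"y":-0.9,"x":0.4},{"y":-0.9,"x":0.4}]' 40; python3 -m jog '[{"y":-0.8,"x":0.3,"rx":-0.14,"ry":-0.59,"rz":0.38},{"y":-0.8,"x":0.3,"rx":-0.14,"ry":-0.59,"rz":0.38},{"y":-0.8,"x":0.2,"rx":-0.14,"ry":-0.59,"rz":0.38},{"y":-0.7,"x":0.2,"rx":-0.14,"ry":-0.59,"rz":0.38},{"y":-0.5,"rx":-0.14,"ry":-0.59,"rz":0.38},{}]'
cat > e.py <<'E'
import sys
from h import *
# args: which(0 lock,1 hatch) ds dy h(TCP above face)
p=np.load("p.npy");k=int(sys.argv[1]);ds,dy,h=map(float,sys.argv[2:5])
R=Ro.from_euler('z',p[2]).as_matrix()@S
g=world(p,face(p[3+2*k]+ds,p[4+2*k]+dy,h));o=get_obs()
G=np.column_stack([-R[:,0],R[:,1],-R[:,2]]);T=Ro.from_rotvec(o["orientation"])
print("tgt",g.round(4),"shift/60mm",((g-o["tcp_pos"])/.06).round(2),"turn/10deg",((Ro.from_matrix(G)*T.inv()).as_rotvec(degrees=True)/10).round(2),"clock",o["clock"],"F",o["contact_force"].round(1),"w",o["grip_width"],"J",o["joints"].round(2))
E
python3 e.py 0 0 0 0.12
```

```text
tgt [0.5136 0.0059 0.1887] shift/60mm [  4.07 -10.21  -0.7 ] turn/10deg [-0.71 -2.93  1.9 ] clock 0.2 F [ 1.  -0.  -0.4] w 0.08574112217989663 J [-1.27  0.48  0.02  1.56 -0.01  1.11 -0.08]validation failed for argument at $[0]...
validation failed for argument at $[0]...
```

```bash
python3 -m jog '[{"rx":0,"ry":0,"rz":0,"x":0,"y":-0.5,"z":0.6,"jaw":1},{"rx":0,"ry":0,"rz":0,"x":0,"y":-0.7,"z":0.6,"jaw":1},{"rx":0,"ry":0,"rz":0,"x":0.3,"y":-0.9,"z":0,"jaw":1},{"rx":0,"ry":0,"rz":0,"x":0.4,"y":-0.9,"z":0,"jaw":1},{"rx":0,"ry":0,"rz":0,"x":0.4,"y":-0.9,"z":0,"jaw":1},{"rx":0,"ry":0,"rz":0,"x":0.4,"y":-0.9,"z":0,"jaw":1},{"rx":0,"ry":0,"rz":0,"x":0.4,"y":-0.9,"z":0,"jaw":1},{"rx":0,"ry":0,"rz":0,"x":0.4,"y":-0.9,"z":0,"jaw":1}]' 40
python3 e.py 0 0 0 0.12
```

```text
clock: 1.2
tcp_pos: [0.408, 0.2209, 0.3034]
orientation: [0.641, 3.075, 0.001]
contact_force: [1.0, 0.2, 0.1]
grip_width: 0.0854
gripper_force: 0.0
tgt [0.5136 0.0059 0.1887] shift/60mm [ 1.76 -3.58 -1.91] turn/10deg [-0.72 -2.93  1.9 ] clock 1.2 F [1.  0.2 0.1] w 0.08541300548863451 J [-0.86  0.05  0.24  1.96 -0.01  1.14  0.54]
```

```bash
python3 -m jog '[{"rx":-0.14,"ry":-0.59,"rz":0.38,"x":0.3,"y":-0.7,"z":0,"jaw":1},{"rx":-0.14,"ry":-0.59,"rz":0.38,"x":0.3,"y":-0.7,"z":0,"jaw":1},{"rx":-0.14,"ry":-0.59,"rz":0.38,"x":0.3,"y":-0.7,"z":-0.3,"jaw":1},{"rx":-0.14,"ry":-0.59,"rz":0.38,"x":0.3,"y":-0.7,"z":-0.5,"jaw":1},{"rx":-0.14,"ry":-0.59,"rz":0.38,"x":0.3,"y":-0.6,"z":-0.5,"jaw":1},{"rx":0,"ry":0,"rz":0,"x":0,"y":0,"z":0,"jaw":1},{"rx":0,"ry":0,"rz":0,"x":0,"y":0,"z":0,"jaw":1}]'
python3 e.py 0 0 0 0.12
```

```text
clock: 2.08
tcp_pos: [0.498, 0.0193, 0.2259]
orientation: [0.094, 2.613, -0.019]
contact_force: [0.1, 0.5, 0.9]
grip_width: 0.0855
gripper_force: 0.0
tgt [0.5136 0.0059 0.1887] shift/60mm [ 0.26 -0.22 -0.62] turn/10deg [-0.02  0.02 -0.  ] clock 2.075 F [0.1 0.5 0.9] w 0.08545884630496754 J [-0.67 -0.06  0.39  2.37  0.54  0.38  0.76]
```

```bash
python3 -m jog '[{"rx":0,"ry":0,"rz":0,"x":0.26,"y":-0.22,"z":-0.62,"jaw":1},{"rx":0,"ry":0,"rz":0,"x":0.36,"y":-0.03,"z":-0.6,"jaw":1},{"rx":0,"ry":0,"rz":0,"x":0,"y":0,"z":0,"jaw":1},{"rx":0,"ry":0,"rz":0,"x":0,"y":0,"z":0,"jaw":1}]'
python3 e.py 0 0 0 0.021
python3 - <<'E'
from bench import *
import cv2
import numpy as np
s=grab_frame("side")[120:300,200:340]; t=grab_frame("top")[135:240,190:310]
a=cv2.resize(s[:,:,::-1],(420,540),interpolation=cv2.INTER_CUBIC);b=cv2.resize(t[:,:,::-1],(380,332),interpolation=cv2.INTER_CUBIC)
c=np.zeros((540,800,3),np.uint8);c[:,:420]=a;c[:332,420:]=b
cv2.imwrite("pics/c2.png",c)
E
```

```text
clock: 2.58
tcp_pos: [0.526, 0.0015, 0.1743]
orientation: [0.09, 2.606, -0.044]
contact_force: [-0.4, 0.8, -1.0]
grip_width: 0.0852
gripper_force: 0.0
tgt [0.5629 0.0023 0.1029] shift/60mm [ 0.62  0.01 -1.19] turn/10deg [0.08 0.06 0.01] clock 2.575 F [-0.4  0.8 -1. ] w 0.08519607393539945 J [-0.43  0.11  0.23  2.37  0.71  0.2   0.62]
```

View pics/c2.png

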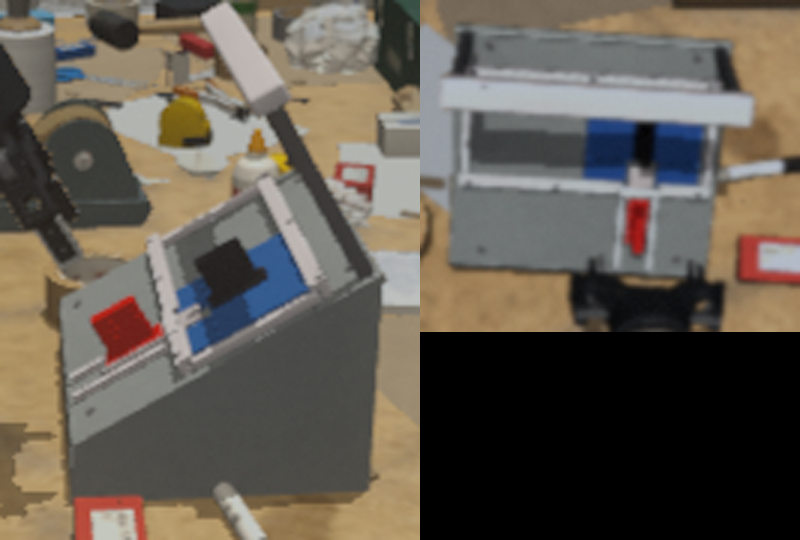

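The top crop shows the fingers at (592,268) and (705,268), just short of the red fin at (637,225). Joint 6 is at its limit, so the full tilt can't be reached this close in. I'll use a smaller tilt for the lock, since the bar isn't above it. First a check of the lateral alignment.

```bash
cat > e2.py <<'E'
import sys
from h import *
# args: which ds dy up(pinch above grip along n) tilt_from_vertical_deg
p=np.load("p.npy");k=int(sys.argv[1]);ds,dy,up,tl=map(float,sys.argv[2:6])
o=get_obs()
R=Ro.from_euler('zy',[p[2],-np.radians(tl)]).as_matrix() if 0 else (Ro.from_euler('z',p[2])*Ro.from_euler('y',-tl,degrees=True)).as_matrix()
G=np.column_stack([-R[:,0],R[:,1],-R[:,2]]);T=Ro.from_rotvec(o["orientation"])
g=world(p,face(p[3+2*k]+ds,p[4+2*k]+dy,.035+up))+G[:,2]*r.pinch_z
print("tgt",g.round(4),"shift/60mm",((g-o["tcp_pos"])/.06).round(2),"turn/10deg",((Ro.from_matrix(G)*T.inv()).as_rotvec(degrees=True)/10).round(2),"clock",o["clock"],"F",o["contact_force"].round(1),"w",o["grip_width"].round(4),"J",o["joints"].round(2))
E
python3 e2.py 0 0 0 0.06 12
python3 - <<'E'
from h import *
o=get_obs();T=Ro.from_rotvec(o["orientation"]).as_matrix();c=lambda q:((q-[190,135])*3.165+[420,0]).round(0)
for y in(-.05,0,.05):print(c(proj("top",o["tcp_pos"]+T[:,1]*y)))
E
```

```text
[691. 261.]
[641. 258.]
[591. 255.]Traceback (most recent call last):
  File "e2.py", line 9, in <module>
    print("tgt",g.round(4),"shift/60mm",((g-o["tcp_pos"])/.06).round(2),"turn/10deg",((Ro.from_matrix(G)*T.inv()).as_rotvec(degrees=True)/10).round(2),"clock",o["clock"],"F",o["contact_force"].round(1),"w",o["grip_width"].round(4),"J",o["joints"].round(2))
                                                                                                                                                                                                              ^^^^^^^^^^^^^^^^^^^^^
AttributeError: 'float' object has no attribute 'round'
```

```bash
sed -i 's/o\["grip_width"\].round(4)/round(o["grip_width"],4)/' e2.py; python3 e2.py 0 0 0 0.06 12
```

```text
tgt [0.5299 0.0047 0.1487] shift/60mm [ 0.07  0.05 -0.43] turn/10deg [ 0.21  1.86 -0.01] clock 2.675 F [-0.1  1.5  0.4] w 0.0855 J [-0.43  0.11  0.23  2.37  0.71  0.2   0.62]
```

```bash
python3 -m jog '[{"rx":0.1,"ry":0.93,"rz":0,"x":0,"y":0,"z":0.2,"jaw":1},{"rx":0.1,"ry":0.93,"rz":0,"x":0,"y":0,"z":0,"jaw":1},{"rx":0,"ry":0,"rz":0,"x":0,"y":0,"z":0,"jaw":1},{"rx":0,"ry":0,"rz":0,"x":0,"y":0,"z":0,"jaw":1}]'
python3 e2.py 0 0 0 0.04 12;python3 e2.py 0 0 0 0.005 12
```

```text
clock: 3.18
tcp_pos: [0.5281, -0.0091, 0.1793]
orientation: [0.113, 2.836, -0.07]
contact_force: [-0.5, -0.8, -0.1]
grip_width: 0.0857
gripper_force: 0.0
tgt [0.5399 0.004  0.1314] shift/60mm [ 0.2   0.22 -0.8 ] turn/10deg [0.25 0.53 0.07] clock 3.175 F [-0.5 -0.8 -0.1] w 0.0857 J [-0.21  0.16  0.05  2.18  0.2   0.52  1.16]
tgt [0.5573 0.0027 0.1011] shift/60mm [ 0.49  0.2  -1.3 ] turn/10deg [0.25 0.53 0.07] clock 3.175 F [-0.5 -0.8 -0.1] w 0.0857 J [-0.21  0.16  0.05  2.18  0.2   0.52  1.16]
```

```bash
python3 -m jog '[{"rx":0.25,"ry":0.53,"rz":0.07,"x":0.1,"y":0.22,"z":-0.3,"jaw":1},{"rx":0,"ry":0,"rz":0,"x":0.1,"y":0,"z":-0.5,"jaw":1},{"rx":0,"ry":0,"rz":0,"x":0,"y":0,"z":0,"jaw":1},{"rx":0,"ry":0,"rz":0,"x":0,"y":0,"z":0,"jaw":1}]'
python3 e2.py 0 0 0 0.005 12
cat > snap.py <<'E'
import sys,cv2,numpy as np
from bench import *
s=grab_frame("side")[120:300,200:340]; t=grab_frame("top")[135:240,190:310]
c=np.zeros((540,800,3),np.uint8);c[:,:420]=cv2.resize(s[:,:,::-1],(420,540),interpolation=cv2.INTER_CUBIC);c[:332,420:]=cv2.resize(t[:,:,::-1],(380,332),interpolation=cv2.INTER_CUBIC)
cv2.imwrite(sys.argv[1],c)
E
python3 snap.py pics/c3.png
```

```text
clock: 3.68
tcp_pos: [0.5399, 0.0041, 0.1317]
orientation: [0.104, 2.933, -0.011]
contact_force: [-0.3, 0.3, -0.1]
grip_width: 0.085
gripper_force: 0.0
tgt [0.5573 0.0027 0.1011] shift/60mm [ 0.29 -0.02 -0.51] turn/10deg [-0.   -0.01  0.  ] clock 3.675 F [-0.3  0.3 -0.1] w 0.085 J [-0.16  0.29  0.02  2.13  0.08  0.52  1.28]
```

View pics/c3.png

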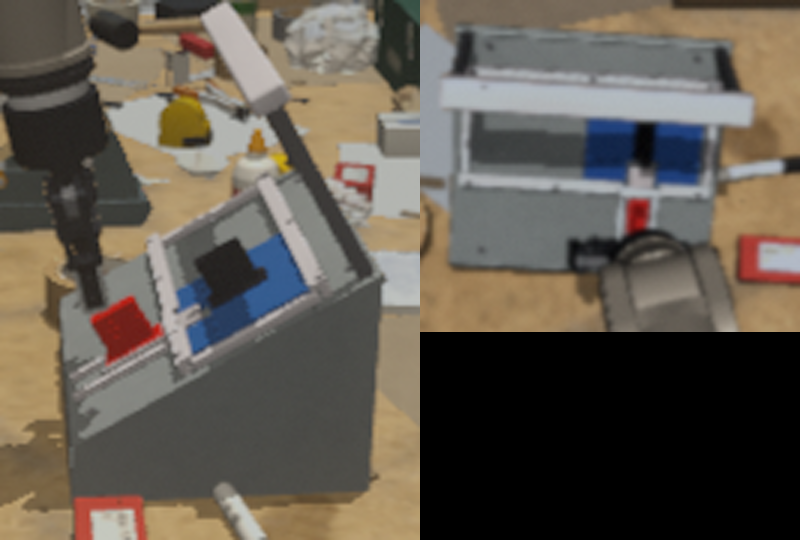

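```bash
python3 - <<'E'
from h import *
o=get_obs();T=Ro.from_rotvec(o["orientation"]).as_matrix();c=lambda q:((q-[200,120])*3).round(0)
for y in(-.05,0,.05):print(c(proj("side",o["tcp_pos"]+T[:,1]*y)))
p=np.load("p.npy");print([c(proj("side",world(p,face(p[3]+a,p[4]-.006,.049)))) for a in(-.02,.02)])
E
```

```text
[104. 325.]
[101. 299.]
[ 98. 275.]
[array([ 90., 320.]), array([134., 296.])]
```

The side crop shows the near fingertip at (92,305), which is where an open finger should be next to the red fin (top edge (90,320)–(134,296)). Descending and closing.

```bash
python3 -m jog '[{"rx":0,"ry":0,"rz":0,"x":0.17,"y":-0.01,"z":-0.26,"jaw":1},{"rx":0,"ry":0,"rz":0,"x":0.17,"y":-0.01,"z":-0.25,"jaw":1},{"rx":0,"ry":0,"rz":0,"x":0,"y":0,"z":0,"jaw":0.2},{"rx":0,"ry":0,"rz":0,"x":0,"y":0,"z":0,"jaw":-0.4},{"rx":0,"ry":0,"rz":0,"x":0,"y":0,"z":0,"jaw":-0.8},{"rx":0,"ry":0,"rz":0,"x":0,"y":0,"z":0,"jaw":-1},{"rx":0,"ry":0,"rz":0,"x":0,"y":0,"z":0,"jaw":-1},{"rx":0,"ry":0,"rz":0,"x":0,"y":0,"z":0,"jaw":-1}]' 40
python3 e2.py 0 -0.04 0 0.005 12
```

```text
clock: 4.78
tcp_pos: [0.5611, 0.0023, 0.1014]
orientation: [0.105, 2.932, -0.01]
contact_force: [-2.8, -1.2, 6.4]
grip_width: 0.0112
gripper_force: 41.0
tgt [0.5228 0.0052 0.0811] shift/60mm [-0.64  0.05 -0.34] turn/10deg [-0.   -0.01  0.  ] clock 4.775 F [-2.8 -1.2  6.4] w 0.0112 J [-0.15  0.37  0.02  2.1   0.08  0.47  1.29]
```

```bash
python3 -m jog '[{"rx":0,"ry":0,"rz":0,"x":-0.15,"y":0.01,"z":-0.09,"jaw":-1},{"rx":0,"ry":0,"rz":0,"x":-0.15,"y":0.01,"z":-0.08,"jaw":-1},{"rx":0,"ry":0,"rz":0,"x":-0.14,"y":0.01,"z":-0.08,"jaw":-1},{"rx":0,"ry":0,"rz":0,"x":0,"y":0,"z":0,"jaw":-1},{"rx":0,"ry":0,"rz":0,"x":0,"y":0,"z":0,"jaw":-1}]'
python3 e2.py 0 -0.04 0 0.005 12
```

```text
clock: 5.4
tcp_pos: [0.5336, 0.0041, 0.0855]
orientation: [0.106, 2.935, -0.01]
contact_force: [-5.0, -4.7, 6.2]
grip_width: 0.0113
gripper_force: 41.1
tgt [0.5228 0.0052 0.0811] shift/60mm [-0.18  0.02 -0.07] turn/10deg [-0.   -0.03  0.01] clock 5.4 F [-5.  -4.7  6.2] w 0.0113 J [-0.17  0.36  0.02  2.17  0.09  0.41  1.27]
```

```bash
python3 -m jog '[{"rx":0,"ry":0,"rz":0,"x":-0.06,"y":0.005,"z":-0.035,"jaw":-1},{"rx":0,"ry":0,"rz":0,"x":0,"y":0,"z":0,"jaw":-1},{"rx":0,"ry":0,"rz":0,"x":0,"y":0,"z":0,"jaw":-1}]'
python3 snap.py pics/c4.png
```

```text
clock: 5.78
tcp_pos: [0.5315, 0.0042, 0.0842]
orientation: [0.106, 2.932, -0.01]
contact_force: [-3.6, -3.7, 9.1]
grip_width: 0.0113
gripper_force: 41.6
```

View pics/c4.png

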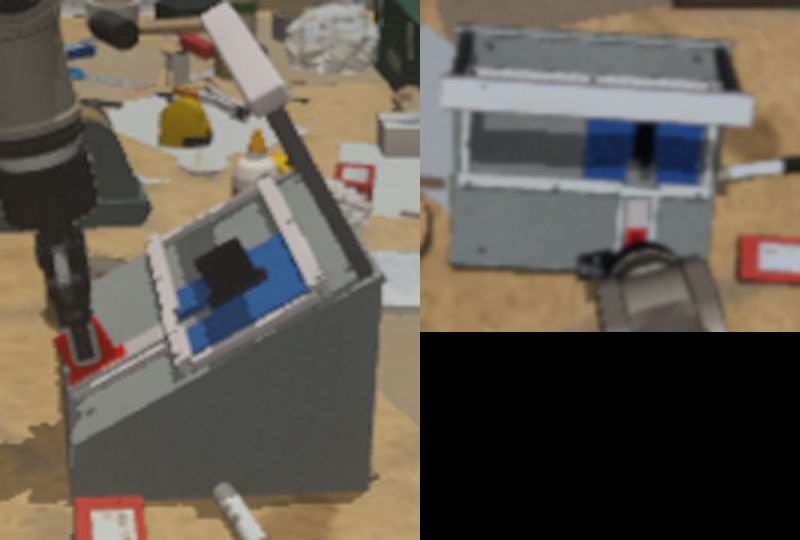

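The red slide is back: its fin is now at (90,350) in the side crop and the white bar is clear of the hatch notch. It has moved about 34 mm and reached its stop. Releasing and retreating.

```bash
python3 -m jog '[{"rx":0,"ry":0,"rz":0,"x":0,"y":0,"z":0,"jaw":0},{"rx":0,"ry":0,"rz":0,"x":0,"y":0,"z":0,"jaw":1},{"rx":0,"ry":0,"rz":0,"x":0,"y":0,"z":0,"jaw":1},{"rx":0,"ry":0,"rz":0,"x":-0.1,"y":0,"z":0.5,"jaw":1},{"rx":0,"ry":0,"rz":0,"x":-0.1,"y":0,"z":0.8,"jaw":1},{"rx":0,"ry":0,"rz":0,"x":0,"y":0,"z":0.8,"jaw":1},{"rx":0,"ry":0,"rz":0,"x":0,"y":0,"z":0,"jaw":1}]'
python3 e2.py 1 -0.01 0 0.06 30
```

```text
clock: 6.75
tcp_pos: [0.5218, 0.0055, 0.2137]
orientation: [0.105, 2.925, -0.007]
contact_force: [0.4, -0.1, -0.2]
grip_width: 0.0854
gripper_force: 0.0
tgt [ 0.61   -0.0008  0.194 ] shift/60mm [ 1.47 -0.1  -0.33] turn/10deg [-0.14 -1.76  0.  ] clock 6.75 F [ 0.4 -0.1 -0.2] w 0.0854 J [-0.17  0.14  0.01  2.09  0.07  0.7   1.29]
```

```bash
python3 -m jog '[{"rx":-0.05,"ry":-0.6,"rz":0,"x":0.3,"y":-0.05,"z":0,"jaw":1},{"rx":-0.05,"ry":-0.6,"rz":0,"x":0.4,"y":-0.05,"z":0,"jaw":1},{"rx":-0.04,"ry":-0.56,"rz":0,"x":0.4,"y":0,"z":-0.1,"jaw":1},{"rx":0,"ry":0,"rz":0,"x":0.37,"y":0,"z":-0.23,"jaw":1},{"rx":0,"ry":0,"rz":0,"x":0,"y":0,"z":0,"jaw":1},{"rx":0,"ry":0,"rz":0,"x":0,"y":0,"z":0,"jaw":1}]'
python3 e2.py 1 -0.01 0 0.06 30;python3 e2.py 1 -0.01 0 0.005 30
```

```text
clock: 7.5
tcp_pos: [0.6066, -0.0011, 0.1892]
orientation: [0.094, 2.627, -0.027]
contact_force: [0.6, 0.3, 0.3]
grip_width: 0.0858
gripper_force: 0.0
tgt [ 0.61   -0.0008  0.194 ] shift/60mm [0.06 0.01 0.08] turn/10deg [ 0.   -0.06  0.01] clock 7.5 F [0.6 0.3 0.3] w 0.0858 J [-0.25  0.21  0.1   2.17  0.36  0.27  1.02]
tgt [ 0.6374 -0.0027  0.1464] shift/60mm [ 0.51 -0.03 -0.71] turn/10deg [ 0.   -0.06  0.01] clock 7.5 F [0.6 0.3 0.3] w 0.0858 J [-0.25  0.21  0.1   2.17  0.36  0.27  1.02]
```

```bash
python3 -m jog '[{"rx":0,"ry":-0.06,"rz":0,"x":0.25,"y":-0.02,"z":-0.35,"jaw":1},{"rx":0,"ry":0,"rz":0,"x":0.26,"y":-0.01,"z":-0.36,"jaw":1},{"rx":0,"ry":0,"rz":0,"x":0,"y":0,"z":0,"jaw":1},{"rx":0,"ry":0,"rz":0,"x":0,"y":0,"z":0,"jaw":1}]'
python3 e2.py 1 -0.01 0 0.005 30; python3 snap.py pics/c5.png
```

```text
clock: 8.0
tcp_pos: [0.6377, -0.0029, 0.148]
orientation: [0.094, 2.614, -0.025]
contact_force: [0.5, 0.2, 1.9]
grip_width: 0.0854
gripper_force: 0.0
tgt [ 0.6374 -0.0027  0.1464] shift/60mm [-0.01  0.   -0.03] turn/10deg [0.   0.02 0.01] clock 8.0 F [0.5 0.2 1.9] w 0.0854 J [-0.25  0.33  0.12  2.15  0.44  0.17  0.94]
```

View pics/c5.png

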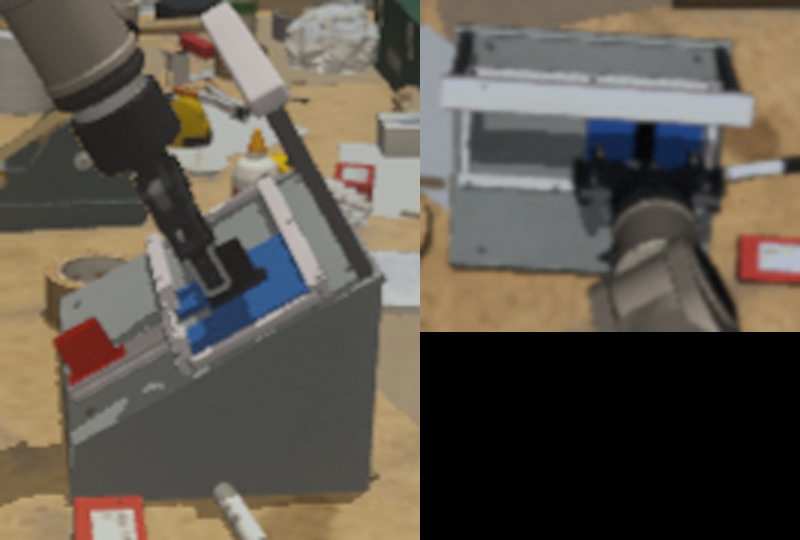

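The fingers straddle the black fin: the near pad is at (212,275) in the side crop, with clear space to the bar at (250,90). Joint 6 sits at its range limit, so I'll ease the tilt by about 5° and then close.

```bash
python3 -m jog '[{"rx":0,"ry":0.5,"rz":0,"x":0.05,"y":0,"z":0.05,"jaw":1},{"rx":0,"ry":0,"rz":0,"x":0,"y":0,"z":0,"jaw":0.2},{"rx":0,"ry":0,"rz":0,"x":0,"y":0,"z":0,"jaw":-0.4},{"rx":0,"ry":0,"rz":0,"x":0,"y":0,"z":0,"jaw":-0.8},{"rx":0,"ry":0,"rz":0,"x":0,"y":0,"z":0,"jaw":-1},{"rx":0,"ry":0,"rz":0,"x":0,"y":0,"z":0,"jaw":-1},{"rx":0,"ry":0,"rz":0,"x":0,"y":0,"z":0,"jaw":-1}]' 40
python3 e2.py 1 -0.01 0.11 0.005 25
```

```text
clock: 8.98
tcp_pos: [0.6403, -0.0026, 0.15]
orientation: [0.094, 2.703, -0.031]
contact_force: [-4.6, 0.8, 3.4]
grip_width: 0.0114
gripper_force: 40.8
tgt [0.6438 0.1071 0.1456] shift/60mm [ 0.06  1.83 -0.07] turn/10deg [0.04 0.   0.  ] clock 8.975 F [-4.6  0.8  3.4] w 0.0114 J [-0.1   0.34 -0.06  2.06  0.37  0.33  1.03]
```

```bash
python3 -m jog '[{"rx":0,"ry":0,"rz":0,"x":0.02,"y":0.25,"z":0,"jaw":-1},{"rx":0,"ry":0,"rz":0,"x":0.02,"y":0.25,"z":0,"jaw":-1},{"rx":0,"ry":0,"rz":0,"x":0.02,"y":0.25,"z":0,"jaw":-1},{"rx":0,"ry":0,"rz":0,"x":0.02,"y":0.25,"z":0,"jaw":-1},{"rx":0,"ry":0,"rz":0,"x":0.02,"y":0.25,"z":0,"jaw":-1},{"rx":0,"ry":0,"rz":0,"x":0,"y":0,"z":0,"jaw":-1}]'
python3 e2.py 1 -0.01 0.11 0.005 25
```

```text
clock: 9.72
tcp_pos: [0.6454, 0.0746, 0.1499]
orientation: [0.091, 2.704, -0.029]
contact_force: [-11.3, 2.8, 8.8]
grip_width: 0.011
gripper_force: 41.9
tgt [0.6438 0.1071 0.1456] shift/60mm [-0.03  0.54 -0.07] turn/10deg [ 0.04 -0.   -0.01] clock 9.725 F [-11.3   2.8   8.8] w 0.011 J [-0.3   0.36  0.01  2.04  0.43  0.36  0.84]
```

```bash
python3 -m jog '[{"rx":0,"ry":0,"rz":0,"x":0,"y":0.2,"z":0,"jaw":-1},{"rx":0,"ry":0,"rz":0,"x":0.02,"y":0.2,"z":0,"jaw":-1},{"rx":0,"ry":0,"rz":0,"x":0,"y":0.11,"z":0,"jaw":-1},{"rx":0,"ry":0,"rz":0,"x":0,"y":0.05,"z":0,"jaw":-1},{"rx":0,"ry":0,"rz":0,"x":0,"y":0,"z":0,"jaw":-1},{"rx":0,"ry":0,"rz":0,"x":0,"y":0,"z":0,"jaw":-1}]'
python3 e2.py 1 -0.01 0.11 0.005 25
```

```text
clock: 10.48
tcp_pos: [0.6473, 0.106, 0.15]
orientation: [0.094, 2.703, -0.031]
contact_force: [-6.2, -0.8, 4.3]
grip_width: 0.0115
gripper_force: 41.0
tgt [0.6438 0.1071 0.1456] shift/60mm [-0.06  0.02 -0.07] turn/10deg [0.04 0.   0.  ] clock 10.475 F [-6.2 -0.8  4.3] w 0.0115 J [-0.38  0.37  0.04  2.02  0.46  0.38  0.76]
```

```bash
python3 -m jog '[{"rx":0,"ry":0,"rz":0,"x":0,"y":0.05,"z":0,"jaw":-1},{"rx":0,"ry":0,"rz":0,"x":0,"y":0.02,"z":0,"jaw":-1},{"rx":0,"ry":0,"rz":0,"x":0,"y":0,"z":0,"jaw":-1},{"rx":0,"ry":0,"rz":0,"x":0,"y":0,"z":0,"jaw":-1}]'
python3 -m jog '[{"rx":0,"ry":0,"rz":0,"x":0,"y":-0.04,"z":0,"jaw":0},{"rx":0,"ry":0,"rz":0,"x":0,"y":0,"z":0,"jaw":1},{"rx":0,"ry":0,"rz":0,"x":0,"y":0,"z":0,"jaw":1},{"rx":0,"ry":0,"rz":0,"x":-0.2,"y":0,"z":0.4,"jaw":1},{"rx":0,"ry":0,"rz":0,"x":-0.35,"y":0,"z":0.7,"jaw":1},{"rx":0,"ry":0,"rz":0,"x":-0.5,"y":0,"z":0.7,"jaw":1},{"rx":0,"ry":0,"rz":0,"x":-0.5,"y":0.2,"z":0.4,"jaw":1},{"rx":0,"ry":0,"rz":0,"x":0,"y":0,"z":0,"jaw":1}]'
python3 snap.py pics/c6.png
```

```text
clock: 10.98
tcp_pos: [0.6474, 0.1068, 0.1499]
orientation: [0.098, 2.703, -0.036]
contact_force: [-6.1, -7.0, 6.3]
grip_width: 0.0112
gripper_force: 41.5
clock: 11.98
tcp_pos: [0.5548, 0.1215, 0.2849]
orientation: [0.091, 2.698, -0.027]
contact_force: [0.1, 0.2, -0.4]
grip_width: 0.0855
gripper_force: 0.0
```

View pics/c6.png

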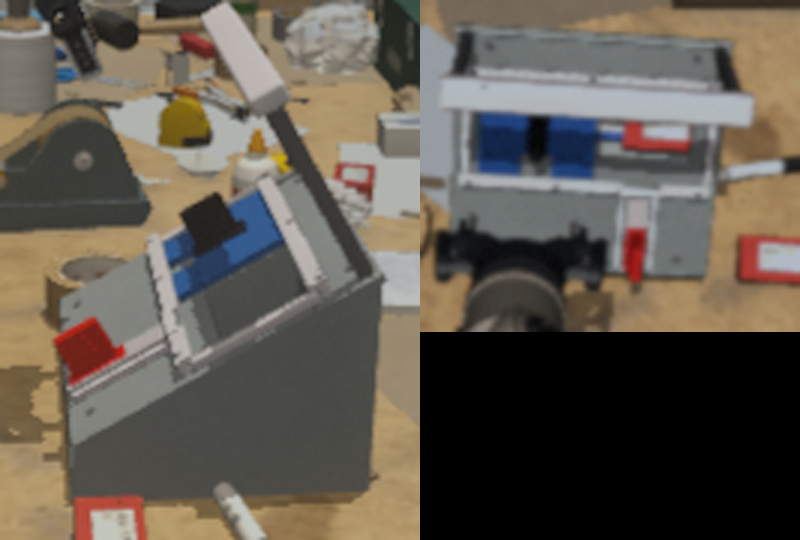

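The hatch is at its left stop (black fin at (538,135) in the top crop), and the boxes inside are exposed at (657,135). The lock is back, the bystanders look unmoved, and the arm is clear. Handing in.

```bash
python3 -c "
from bench import r
print(r.hand_in())"
```

```text
the job is handed in; nothing more can be done
None
```

The locker is open and the job is handed in, though no verdict came back: the lock is pulled back to its stop, the hatch is slid about 109 mm left to its stop, the arm is clear, and the things round the locker look unmoved in the last picture.

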